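# Proof-load a bonded standoff with a spring pull gauge

### The job

Proof-test the bond of the tall standoff on the clamped frame plate: pick up the spring pull gauge by its barrel, drop its ring over the tall standoff with the rod still in, and then pull the gauge level and straight away from the clamp, along the length of the plate, until the broad mark on its rod stands at the mouth of the barrel. Do not overload the bond by pulling well past the mark, and do not disturb the other things lying on the table. Finish holding: keep the gauge gripped and pulled to the mark, clear of the table, when the program ends.

Things in the scene. Friction and masses are not known exactly. Their poses are not given: they have to be found in the camera images.
- gauge: Spring pull gauge, loose, 0.17 kg, lying flat: aluminium barrel 120 long x 24 wide x 24 mm high with black end caps (26 wide), a steel rod (8 mm) out of its front end carrying a flat closed ring. Origin: centre of the barrel's underside; +x along the barrel to the ring, y across, z up. With the rod in, the ring's centre is at x = 107, z = 12.5 mm. Wire bail 14 mm behind the rear cap.
- ring_center (a point): Centre of the gauge's flat ring, at the end of the rod: inner diameter 20, outer 32, 8 mm thick (4 mm either side of this point), hole axis parallel to the gauge's z. It moves with the rod.
- barrel_mouth (a point): Point on the rod's axis at the mouth of the barrel, 61 mm ahead of the gauge's origin and 12.5 mm above the underside; the rod comes out here towards +x.
- gauge_rod (a joint): How far the rod is drawn out of the barrel (m): 0 = fully in, as at the start; stop at 0.058. Three thin dark rings on the rod reach the mouth at 0.010, 0.020, 0.030; the broad mark (4 mm wide dark ring, the last) is centred at the mouth at 0.040. An inner spring pulls the rod in with 2.2 N at 0 plus 220 N/m: about 11 N at the mark.
- test_block: Fixed test block 100 x 80 mm; on it a dark frame plate 116 x 60 x 4 mm, top 34 mm above the table, clamped at its +x end under a steel bar with two knurled nuts (studs to 64 mm high). Feet 132 mm wide, 8 high. Origin: centre of the underside; +x along the plate from its free edge (x = -62) to the clamp: pull the gauge to -x; z up. Two short standoffs (12 mm), not tested, at x = -4, y = +-21.
- standoff_top (a point): Centre of the top of the tall standoff: an upright aluminium post of 8 mm diameter, 40 mm tall, chamfered at the top, at x = -45 mm, y = 0 of the test block, its top 74 mm above the table.
- standoff_foot (a point): Foot of the tall standoff at the plate's top, 34 mm above the table; a small flange there is 15 mm wide and 3 mm high.
- nippers_red: Bystander: flush-cutting nippers, 115 x 95 x 12 mm, loose, lying at the left or right of the near half of the table; the gauge lies on the other side (they swap). Origin: centre of the underside.
- driver: Bystander: screwdriver, 130 mm long, loose. Origin: centre of the underside.
- tape: Bystander: small roll of tape, 57 mm diameter, 24 mm high, loose. Origin: centre of the underside.
- caliper_tool: Bystander: caliper, 200 mm long (along y), 12 mm high, loose, lying in front of the test block; the gauge passes over it. Origin: centre of the underside.
- spool: Bystander: small wire spool, 46 x 65 x 15 mm, loose. Origin: centre of the underside.
Not all that is in view belongs to the job. There is more than one size of the test_block; the one meant has the size given above.

How it is judged:
On the way:
1. the ring is down over the tall standoff, the gauge in the fingers, the rod still in (under 15 mm out) (horizontal distance between ring_center and standoff_top below 0.011 m and z of ring_center in the frame of standoff_top below -0.003 m and value of joint gauge_rod below 0.015 m and contact force between the fingers and gauge above 1 N), for 0.2 s.
At the end, for the whole second after the job is handed in: Gauge held by the fingers, at rest, 15 mm or more above the table, level within 11 degrees, along the plate's length within 17 degrees, on the side away from the clamp; its ring round the tall standoff, pulling with over 6 N; rod drawn out to the broad mark, 40 mm +- 5 mm (value of joint gauge_rod between 0.035 and 0.045 m and horizontal distance between ring_center and standoff_top below 0.011 m and z of ring_center in the frame of standoff_top below -0.003 m and contact force between gauge and test_block above 6 N and contact force between the fingers and gauge above 5 N and height (world z) of gauge above 0.015 m and angle between the z axis of gauge and the z axis of test_block, either way round below 0.2 rad and angle between the x axis of gauge and the x axis of test_block, either way round below 0.3 rad and x of gauge in the frame of test_block below -0.12 m and linear speed of gauge below 0.02 m/s); the arm keeps its last pose, push and grip.
It fails at once if the bond is overloaded: the rod is drawn out to 51 mm or more (value of joint gauge_rod above 0.051 m).
It fails at once if a bystander is moved by more than 30 mm (distance of any of nippers_red, driver, tape, caliper_tool, spool from where it was at the start of the episode above 0.03 m).
It also fails if it takes over 40 s, if anything falls off the work surface, if the arm or the gripper's body presses on something with over 40 N, if the wrist force passes 120 N, or if a joint passes its speed limit or range.

### The arm

A 6-joint arm with a two-finger parallel gripper is mounted at the origin on a cart in front of the work surface, level with it; the furniture and walls round the work are solid. World frame = base frame: x ahead of the robot, y to its left, z up, the work surface at z = 0. Lengths are in m, angles in rad, forces in N, time in s.
With the tool pointing down it reaches from about 0.25 to 0.8 m from the base axis. Payload 3.9 kg.
Tool frame: the origin (TCP) lies midway between the tips of the shut fingers; the grasp point (between the pads) lies 19 mm behind it; z points along the fingers, y is the line along which they close (so a half turn about z gives the same grasp; the last joint's range is limited). The gripper opens to 85 mm and grips with 20 to 120 N. Pads are 22 mm wide; open, the fingers measure 114 mm over their backs; the gripper's body (76 mm by 85 mm) begins 54 mm behind the grasp point. The pads swing forward as they close: fully open they stand 13 mm farther back than shut.
Start: joints at [1.169, 0.26, -0.138, 1.173, 0, 1.571], TCP at [0.205, 0.483, 0.231] pointing down, gripper open.
Joint ranges: [-2.78, 2.78], [-0.83, 1.72], [-1.28, 1.37], [-1.9, 2.12], [-1.57, 1.48], [-3.14, 3.14]. Speed limits (rad/s): [2.57, 2.57, 3.14, 3.14, 3.14, 3.14].

### API

Orientations are given as a 3x3 rotation matrix whose columns are the frame's x, y, z axes.
In Python, from rig import env gives the robot as it stands.
- The arm moves only by the tool carry_out, never from a script. Its argument "plan" is a list of rows, each a list of 4 numbers: the shift along the tool's x, y, z in mm, then the turn about the tool's z in rad. In form: [[tx, ty, tz, twist], ...]. A call has 1 to 5 rows; each row is the pose to reach, as a shift and turn from the pose commanded when the call began, along the tool's axes at that moment; what a row does not reach only later rows make up. A row lasts 1/8 s, in which the tool goes at most 62.5 mm and 10.7 degrees, less where a joint would pass 70% of its speed; a pose out of reach is approached as far as the arm can. A call with a gripper value outside its range is refused whole. "claw" is the opening, from -1 (shut) to 1 (fully open), set as the call begins (left out, the last holds). The fingers move at their own pace and stop on an object; "squeeze" is the grip in N (left out, the last holds). Time passes only in rows, so rows that repeat a pose let the fingers close. It gives the time, the measured TCP pose, the force, the opening and the grip force at its end, in the units of the state.
- env.observe(): the state, without advancing time (a new reading comes with each control period).
- env.read_camera(name): name is "side" or "top"; returns the picture (480x640x3 uint8, blue, green, red); there is no depth.
- env.camera_info(name): a dict with "fx", "fy", "cx", "cy" (pixels), "camera_from_world" (4x4, takes a point from world to camera coordinates). Camera axes: x right, y up, looking along -z (the intrinsics and any distortion apply to the point x, -y, -z); pixel columns grow to the right and rows downward; lengths in m; the calibration is good to about 2 mm. A picture is of the moment at which its call begins. camera_info takes no time and is no camera call.
- env.job_done(): hands the job in; it is judged then, once.
The state is a dict: "clock": time; "joint_pos": joint angles; "qvel": joint speeds; "effort": joint torques, N m; "tool_pos": TCP position; "orientation": TCP orientation; "wrist_force": force on the tool from outside, world axes, zero at the start; "torque": the same for the moment, N m; "grip_width": finger opening in m; "grasp_force": force on a finger pad.
Only numpy, scipy, OpenCV 4.12 (cv2) and the standard library are available. Lean on these libraries where they do the work, as an engineer would, in place of code of your own. Each camera call takes 0.05 s, during which the arm holds its last target. There are 200 camera calls.

## Working session

There is one attempt and no reset: what is moved stays moved. The work goes in short steps, Python scripts to look and compute and a tool call to move; the robot and the scene stay as the last step left them, time stands still between calls to the robot, and variables do not carry over. Pictures are saved under pics/ and viewed, at most 10 in all, crops included, and the job is handed in when it is done.

Besides the shell and the picture viewer there is one more tool, called after "Emit:" as name(argument=value, ...) on one line, values as JSON. carry_out: Moves the arm, as the interface text tells. Its arguments: {"type":"object","properties":{"plan":{"type":"array"},"claw":{"type":"number"},"squeeze":{"type":"number"}},"required":["plan"]}

```bash
mkdir -p pics; cat > h.py <<'E'
import numpy as np, cv2
from rig import env
def ray(cam,u,v):
    c=env.camera_info(cam); T=np.array(c["camera_from_world"]); R=T[:3,:3]; o=-R.T@T[:3,3]
    K=np.array([[c['fx'],0,c['cx']],[0,c['fy'],c['cy']],[0,0,1.]])
    d=c.get('distortion',c.get('dist'))
    p=cv2.undistortPoints(np.array([[[u,v]]],float),K,None if d is None else np.array(d,float))[0,0]
    return o,R.T@np.array([p[0],-p[1],-1])
def on(cam,u,v,z):
    o,d=ray(cam,u,v); return o+d*(z-o[2])/d[2]
def proj(cam,P):
    c=env.camera_info(cam); T=np.array(c["camera_from_world"]); q=T[:3,:3]@np.array(P)+T[:3,3]
    d=c.get('distortion',c.get('dist'))
    K=np.array([[c['fx'],0,c['cx']],[0,c['fy'],c['cy']],[0,0,1.]])
    q=q*[1,-1,-1]
    return cv2.projectPoints(q[None],np.zeros(3),np.zeros(3),K,None if d is None else np.array(d,float))[0][0,0]
E
python3 - <<'E'
from h import *
for c in("top","side"):
    cv2.imwrite(f"pics/{c}0.png",env.read_camera(c)); print(env.camera_info(c))
s=env.observe();print(s['tool_pos'],s['orientation'],s['grip_width'])
E
```

```text
{'fx': 505.8719282951302, 'fy': 505.8719282951302, 'cx': 321.6032554168356, 'cy': 235.6854215821618, 'camera_from_world': array([[ 0.00655051, -0.99997443, -0.00286938,  0.00120365],
       [ 0.9769214 ,  0.00578681,  0.21352071, -0.57326038],
       [-0.21349864, -0.00420183,  0.97693432, -1.05247157],
       [ 0.        ,  0.        ,  0.        ,  1.        ]])}
{'fx': 476.0488417125145, 'fy': 476.0488417125145, 'cx': 327.61256068656155, 'cy': 241.04690268041065, 'camera_from_world': array([[-0.95718933, -0.28914299, -0.01359844,  0.5250148 ],
       [ 0.12010016, -0.43945023,  0.89020191, -0.11751221],
       [-0.26337148,  0.8504586 ,  0.45536319, -0.99221618],
       [ 0.        ,  0.        ,  0.        ,  1.        ]])}
[0.20508132 0.48263607 0.23055767] [[-9.20347610e-01  3.91100816e-01 -6.55020491e-04]
 [ 3.91101364e-01  9.20346260e-01 -1.57654426e-03]
 [-1.37420886e-05 -1.70714815e-03 -9.99998543e-01]] 0.08552390588291149
```

View pics/top0.png

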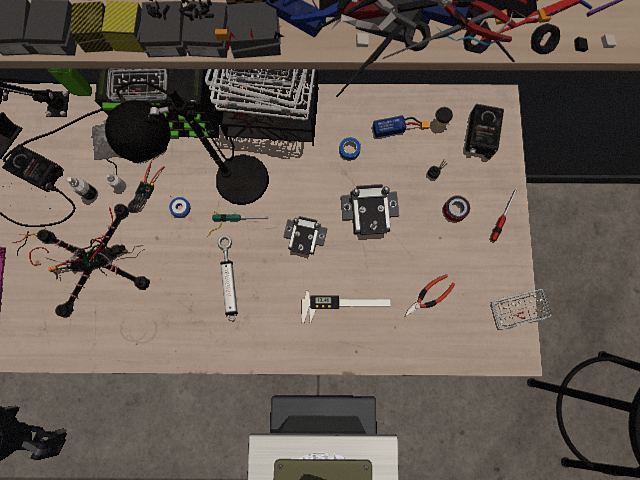

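View pics/side0.png

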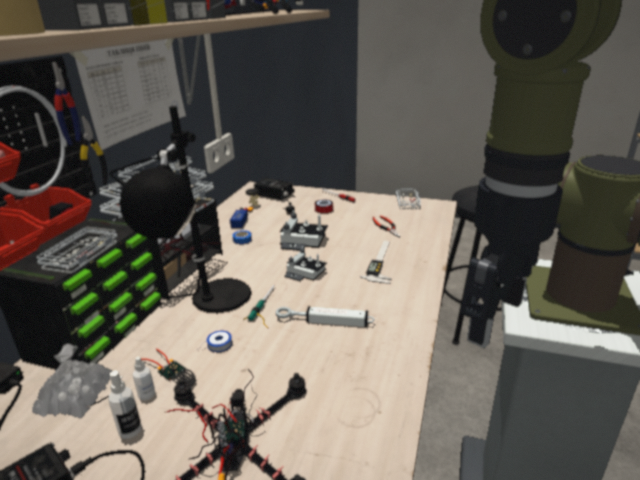

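The top view shows the gauge (barrel about (230,290), ring (225,242)). There are two candidates for the block: the large one at (370,212), feet about 58 px ≈ 132 mm, and the small one at (304,236), about 43 px ≈ 98 mm. The large one fits the given size. For the gauge there is only (229,277); the screwdrivers at (240,217) and (503,215) look different. Next is a close crop.

```bash
python3 - <<'E'
from h import *
t=cv2.imread("pics/top0.png");s=cv2.imread("pics/side0.png")
f=lambda im,u,v,w,h,k:cv2.resize(im[v:v+h,u:u+w],None,fx=k,fy=k,interpolation=cv2.INTER_CUBIC)
a=f(t,335,178,70,65,5.0)  # 350x325
b=f(t,205,228,50,100,5.0) # 250x500
c=f(s,270,215,110,35,4.0); c2=f(s,270,300,110,35,4.0) # 440x140
o=np.zeros((600,800,3),np.uint8)
o[:325,:350]=a;o[:500,360:610]=b;o[330:470,:440][:, :350]=c[:,:350]
cv2.imwrite("pics/crop0.png",o)
E
```

```text
(no output)
```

View pics/crop0.png

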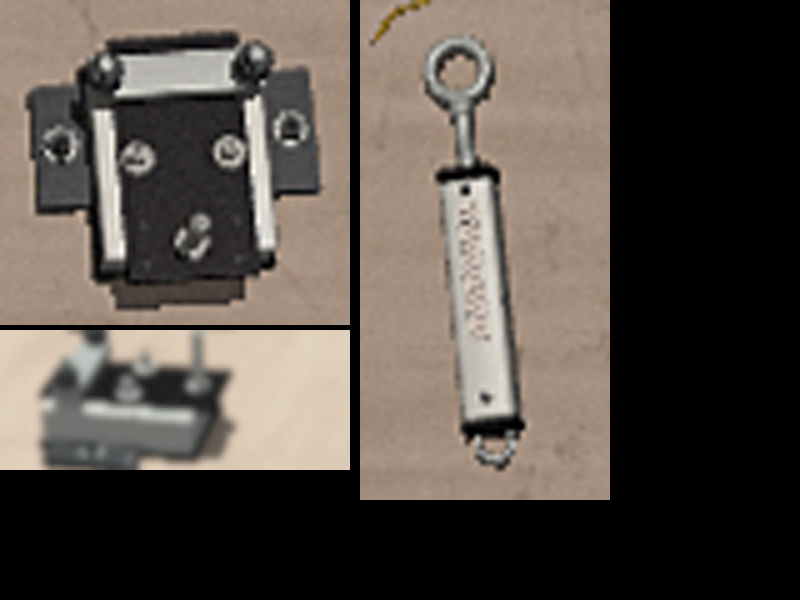

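The crop shows the large block, clamped at its far end. Its tall standoff top is at about px (375,222) with its foot at (372.5,226), and the short standoffs are at (362.5,209) and (380.7,208). The gauge ring is at (224.5,242), with the barrel down to the cap at (231,313).

```bash
python3 - <<'E'
from h import *
t=cv2.imread("pics/top0.png")
px=lambda x,y,u0,v0:(u0+(x+.5)/5-.5,v0+(y+.5)/5-.5)
top=on("top",*px(201,221,335,178),.074); foot=on("top",*px(190,242,335,178),.036)
s1=on("top",*px(138,156,335,178),.046); s2=on("top",*px(229,150,335,178),.046)
f1=on("top",*px(60,145,335,178),.008);f2=on("top",*px(291,128,335,178),.008)
print("top",top,"foot",foot,"short",s1,s2,np.linalg.norm(s1-s2),"feet",f1,f2)
d=s1-s2;print("yaw(y axis)",np.arctan2(-d[0],d[1]), np.arctan2(-(f1-f2)[0],(f1-f2)[1]))
yaw=np.arctan2(-d[0],d[1]);print("mid->top",(s1+s2)[:2]/2-41*np.array([np.cos(yaw),np.sin(yaw)])/1000)
# side check
print("side proj",proj("side",top),proj("side",foot))
g=cv2.cvtColor(t,cv2.COLOR_BGR2HSV); m=((g[...,2]>150)&(g[...,1]<45)).astype(np.uint8)*255
roi=np.zeros_like(m);roi[255:320,210:250]=m[255:320,210:250]
roi=cv2.morphologyEx(roi,cv2.MORPH_CLOSE,np.ones((5,5)))
c=max(cv2.findContours(roi,0,2)[0],key=cv2.contourArea);r=cv2.minAreaRect(c);print(r)
bx=cv2.boxPoints(r);P=np.array([on("top",*p,.024) for p in bx]);print(P[:,:2],[np.linalg.norm(P[i]-P[i-1]) for i in range(4)])
v=cv2.fitLine(np.array([on("top",*p[0].astype(float),.024)[:2]*1000 for p in c],np.float32),cv2.DIST_L2,0,.01,.01).ravel();print("line",v, np.arctan2(v[1],v[0]))
ring=on("top",*px(99.5,73,205,228),.0165);capF=on("top",*px(107,172,205,228),.024);capR=on("top",*px(132,429,205,228),.024)
print("ring",ring,"caps",capF,capR,np.linalg.norm(capF-capR),np.linalg.norm(ring-(capF+capR)/2))
for n,b in(("cal",(300,290,395,325)),):
    print(n,on("top",b[0],307,.006),on("top",b[2],303,.006),on("top",310,290,.006),on("top",310,324,.006))
print("nip",on("top",403,317,.006))
E
```

```text
top [ 0.60243093 -0.1116154   0.074     ] foot [ 0.60203606 -0.1104233   0.036     ] short [ 0.63948119 -0.08652452  0.046     ] [ 0.6425294  -0.12770849  0.046     ] 0.04129662098205507 feet [ 0.65506873 -0.05304914  0.008     ] [ 0.66395277 -0.16135477  0.008     ]
yaw(y axis) 0.07387972786359562 0.08184430876914592
mid->top [ 0.60011714 -0.11014282]
side proj [319.61661513 213.64736362] [319.93514998 227.3404162 ]
((227.88809204101562, 286.9089050292969), (57.901390075683594, 9.641728401184082), 84.14398956298828)
[[0.52719258 0.23376225]
 [0.52957608 0.21219013]
 [0.40090584 0.19331719]
 [0.39862572 0.21437626]] [np.float64(0.13002020547900003), np.float64(0.021703394001896113), np.float64(0.1300469842259697), np.float64(0.021182149109765406)]
line [9.9101537e-01 1.3374779e-01 4.6375165e+02 2.1405478e+02] 0.13414979
ring [0.56658228 0.22720632 0.0165    ] caps [0.5195056  0.22015198 0.024     ] [0.40480668 0.20372576 0.024     ] 0.1158691660384427 0.10580247563000084
cal [0.42114401 0.05249114 0.006     ] [ 0.43143305 -0.16110981  0.006     ] [0.45948811 0.03045641 0.006     ] [0.3836252  0.02958786 0.006     ]
nip [ 0.40039719 -0.17823314  0.006     ]
```

Emit:
carry_out(plan=[[-60, -26, 10, -0.1], [-120, -52, 25, -0.2], [-180, -78, 40, -0.35], [-240, -104, 60, -0.5], [-295, -128, 80, -0.544]], claw=1)

```text
clock: 0.72
tool_pos: [0.4151, 0.2619, 0.1567]
orientation: [[-0.99, -0.144, 0.0], [-0.144, 0.99, 0.0], [-0.0, 0.0, -1.0]]
wrist_force: [0.3, 1.3, 0.8]
grip_width: 0.0854
grasp_force: 0.0
```

```bash
cat >> h.py <<'E'
def delta(P,yang):
    "move from measured pose to TCP P with tool y at world angle yang"
    s=env.observe();R=np.array(s['orientation']);d=R.T@(np.array(P)-s['tool_pos'])*1000
    a=np.arctan2(R[1,1],R[0,1]);print("tcp",np.round(s['tool_pos'],4),"t",s['clock'],"yang",round(a,3),"zax",R[:,2].round(3),"j",np.round(s['joint_pos'],2),"F",np.round(s['wrist_force'],1),"w",s['grip_width'],"g",s['grasp_force'])
    print("delta",d.round(1),"twist",round(-(yang-a),3))
E
python3 -c "
from h import *
delta([.461,.212,.06],1.713)"
```

```text
tcp [0.4151 0.2619 0.1567] t 0.725 yang 1.715 zax [ 0.  0. -1.] j [ 0.56  0.25 -0.36  0.96  0.    0.42] F [0.3 1.3 0.8] w 0.08544968335840396 g 0.0
delta [-38.2 -56.   96.7] twist 0.002
```

Emit:
carry_out(plan=[[-29, -42, 35, 0], [-29, -42, 85, 0], [-29, -42, 85, 0], [-29, -42, 85, 0]])

```text
clock: 1.23
tool_pos: [0.4489, 0.2265, 0.0732]
orientation: [[-0.99, -0.142, 0.0], [-0.142, 0.99, 0.0], [-0.0, 0.0, -1.0]]
wrist_force: [0.6, 1.2, -0.1]
grip_width: 0.0855
grasp_force: 0.0
```

```bash
python3 - <<'E'
from h import *
delta([.461,.212,.003],1.713)
t=env.read_camera("top");s=env.read_camera("side")
f=lambda im,u,v,w,h,k:cv2.resize(im[v:v+h,u:u+w],None,fx=k,fy=k,interpolation=cv2.INTER_CUBIC)
cv2.imwrite("pics/g1.png",np.hstack([f(t,180,220,90,120,4),f(s,260,240,140,160,3)]) if 0 else np.hstack([f(t,180,220,90,120,4),f(s,260,250,110,120,4)]))
E
```

```text
tcp [0.4489 0.2265 0.0732] t 1.225 yang 1.714 zax [ 0.  0. -1.] j [ 0.47  0.35 -0.46  0.76  0.    0.32] F [ 0.6  1.2 -0.1] w 0.0855014520099654 g 0.0
delta [ -9.9 -16.1  70.2] twist 0.001
```

View pics/g1.png

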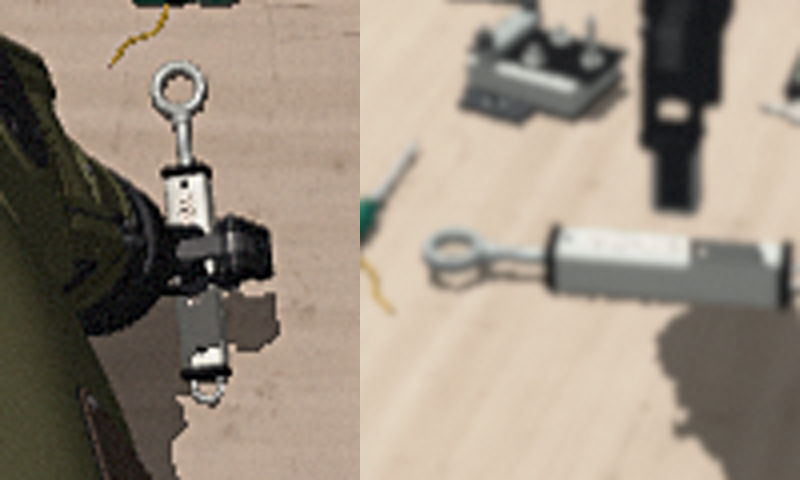

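The gripper is over the barrel with its fingers on either side and the ring free (top-crop ring at about (180,88)). It still needs about 19 mm of shift.

Emit:
carry_out(plan=[[-10, -16, 20, 0], [-10, -16, 45, 0], [-10, -16, 69, 0], [-10, -16, 69, 0], [-10, -16, 69, 0]])

```text
clock: 1.95
tool_pos: [0.462, 0.2125, 0.0049]
orientation: [[-0.99, -0.143, 0.003], [-0.143, 0.99, 0.001], [-0.003, 0.001, -1.0]]
wrist_force: [0.4, -0.2, 0.1]
grip_width: 0.0852
grasp_force: 0.0
```

```bash
python3 -c "
from h import *
delta([.461,.212,.003],1.713)"
```

```text
tcp [0.462  0.2125 0.0049] t 1.95 yang 1.714 zax [ 0.003  0.001 -1.   ] j [ 0.43  0.44 -0.54  0.59 -0.    0.29] F [ 0.4 -0.2  0.1] w 0.08516672269375719 g 0.0
delta [ 1.1 -0.4  1.9] twist 0.001
```

Emit:
carry_out(plan=[[0, 0, 0, 0], [0, 0, 0, 0], [0, 0, 0, 0], [0, 0, 0, 0], [0, 0, 0, 0]], claw=-1, squeeze=70)

```text
clock: 2.58
tool_pos: [0.4613, 0.2118, 0.0039]
orientation: [[-0.99, -0.142, 0.001], [-0.142, 0.99, 0.001], [-0.001, 0.001, -1.0]]
wrist_force: [-0.8, -0.2, 5.4]
grip_width: 0.0226
grasp_force: 69.5
```

Emit:
carry_out(plan=[[0, 0, 0, 0], [0, 0, -20, 0], [0, 0, -60, 0], [0, 0, -110, 0], [0, 0, -110, 0]])

```text
clock: 3.2
tool_pos: [0.4637, 0.2128, 0.1167]
orientation: [[-0.99, -0.142, 0.007], [-0.142, 0.99, 0.003], [-0.007, 0.002, -1.0]]
wrist_force: [0.2, 0.1, -1.3]
grip_width: 0.0226
grasp_force: 68.8
```

```bash
python3 - <<'E'
from h import *
delta([.45,-.119,.12],1.648)
t=env.read_camera("top");s=env.read_camera("side")
f=lambda im,u,v,w,h,k:cv2.resize(im[v:v+h,u:u+w],None,fx=k,fy=k,interpolation=cv2.INTER_CUBIC)
cv2.imwrite("pics/g2.png",np.hstack([f(t,160,190,90,140,4),f(s,230,200,110,140,4)]))
E
```

```text
tcp [0.4637 0.2128 0.1167] t 3.2 yang 1.713 zax [ 0.007  0.003 -1.   ] j [ 0.43  0.31 -0.39  0.87 -0.    0.29] F [ 0.2  0.1 -1.3] w 0.02257764918774881 g 68.79775285720825
delta [  60.6 -326.5   -4.4] twist 0.065
```

View pics/g2.png

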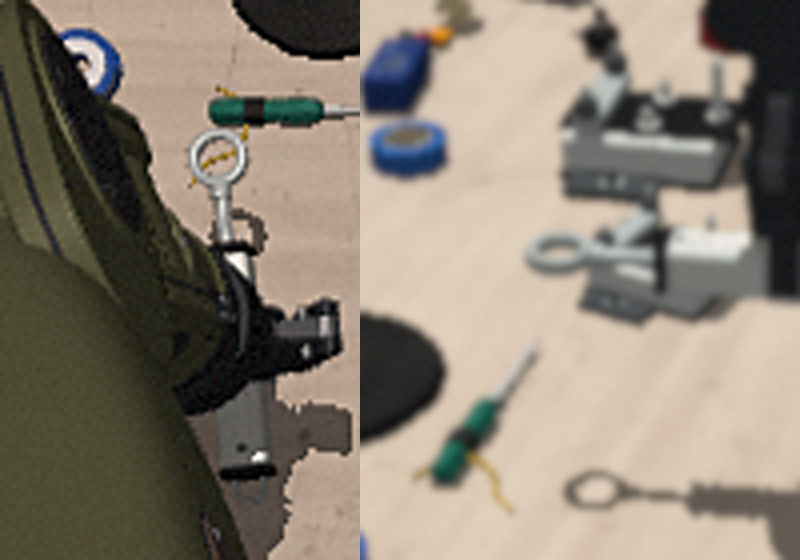

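The gauge is held level. Its ring is at top px (214,229) and side px (280,262).

```bash
cat >> h.py <<'E'
def tri(a,b):
    o1,d1=ray("top",*a);o2,d2=ray("side",*b)
    A=np.array([d1,-d2]).T;s=np.linalg.lstsq(A,o2-o1,rcond=None)[0]
    p,q=o1+s[0]*d1,o2+s[1]*d2;return (p+q)/2,np.linalg.norm(p-q)
E
python3 - <<'E'
from h import *
s=env.observe();R=np.array(s['orientation'])
p,e=tri((214.1,229.1),(279.6,262.1));print(p,e)
print("ring in tool mm",R.T@(p-s['tool_pos'])*1000)
q=on("top",214.1,229.1,.125);print(q,R.T@(q-s['tool_pos'])*1000)
# standoff top side view: crop (717,65)
px=(230+(357.5)/4-.5,200+62/4-.5);print("standoff",tri((374.8,221.8),px),px)
E
```

```text
[0.57209645 0.2286784  0.12350107] 0.000839048360927324
ring in tool mm [-112.75580057    1.3482503   -10.47848292]
[0.57216703 0.22847293 0.125     ] [-112.79655055    1.13471179  -11.97738805]
standoff (array([ 0.6040416 , -0.11194538,  0.06977896]), np.float64(0.0011201668231223736)) (318.875, 215.0)
```

Emit:
carry_out(plan=[[2, -30, -3, 0.01], [5, -85, -3, 0.02], [8, -140, -3, 0.03], [11, -195, -3, 0.045], [13, -240, -3, 0.065]])

```text
clock: 3.92
tool_pos: [0.48, -0.0298, 0.114]
orientation: [[-0.997, -0.076, -0.005], [-0.076, 0.997, 0.0], [0.005, 0.0, -1.0]]
wrist_force: [0.9, -0.1, -0.6]
grip_width: 0.0226
grasp_force: 69.0
```

```bash
python3 -c "
from h import *
delta([.485,-.12,.12],1.648)"
```

```text
tcp [ 0.48   -0.0298  0.114 ] t 3.925 yang 1.647 zax [-0.005  0.    -1.   ] j [-0.06  0.27 -0.45  0.85 -0.   -0.14] F [ 0.9 -0.1 -0.6] w 0.022615390248670934 g 69.01005864143372
delta [  1.8 -90.4  -6. ] twist -0.001
```

Emit:
carry_out(plan=[[1, -35, -4, 0], [1, -70, -6, 0], [2, -90, -6, 0], [2, -90, -6, 0], [2, -90, -6, 0]])

```text
clock: 4.55
tool_pos: [0.4856, -0.117, 0.1208]
orientation: [[-0.997, -0.077, -0.003], [-0.077, 0.997, 0.001], [0.003, 0.002, -1.0]]
wrist_force: [-0.3, -0.0, -0.8]
grip_width: 0.0226
grasp_force: 69.0
```

```bash
python3 - <<'E'
from h import *
delta([.492,-.12,.12],1.648)
t=env.read_camera("top");s=env.read_camera("side")
f=lambda im,u,v,w,h,k:cv2.resize(im[v:v+h,u:u+w],None,fx=k,fy=k,interpolation=cv2.INTER_CUBIC)
cv2.imwrite("pics/g3.png",np.hstack([f(t,340,170,80,90,5),f(s,280,180,80,90,5)]))
E
```

```text
tcp [ 0.4856 -0.117   0.1208] t 4.55 yang 1.648 zax [-0.003  0.001 -1.   ] j [-0.24  0.29 -0.39  0.88  0.   -0.31] F [-0.3 -0.  -0.8] w 0.022632944538025477 g 69.0164852142334
delta [-6.1 -3.5  0.8] twist 0.0
```

View pics/g3.png

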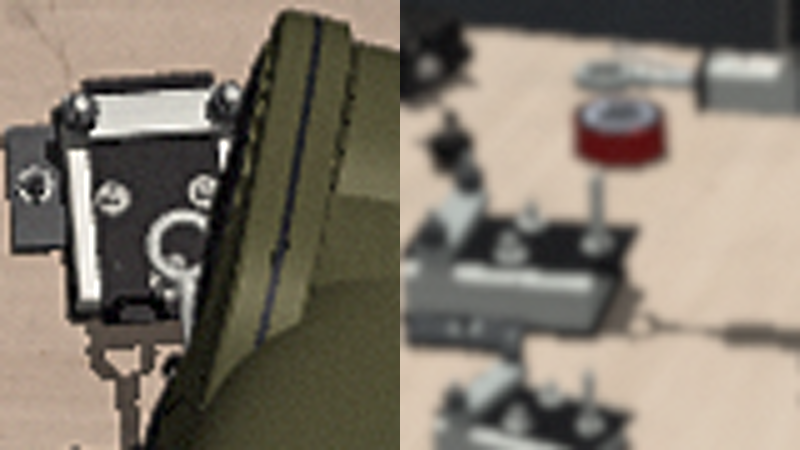

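The ring is above and near the post: top px (375.8,218.4), side px (321,194.2). The post top is at side px (319,215.2).

```bash
python3 - <<'E'
from h import *
s=env.observe();R=np.array(s['orientation'])
p,e=tri((375.8,218.4),(321,194.2));print("ring",p,e,R.T@(p-s['tool_pos'])*1000, on("top",375.8,218.4,.1305))
q,e=tri((374.8,221.8),(319,215.0));print("post",q,e)
print("post top view z=.074",on("top",374.8,221.8,.074))
print("post foot: ",tri((372.6,226.1),(319,180+(242.5)/5-.5)))
print("ring->post in tool mm",R.T@(q-p)*1000)
E
```

```text
ring [ 0.59629583 -0.10808428  0.12887874] 0.0003513009769025247 [-1.10406305e+02  9.60538538e-02 -7.57946699e+00] [ 0.59570511 -0.1079467   0.1305    ]
post [ 0.60387385 -0.11197094  0.06982341] 0.0008085066239906189
post top view z=.074 [ 0.60243093 -0.1116154   0.074     ]
post foot:  (array([ 0.6034806 , -0.11043677,  0.03367246]), np.float64(0.0022314724218163284))
ring->post in tool mm [-7.35585537 -4.51845951 59.03845569]
```

Emit:
carry_out(plan=[[-7, -4, 0, 0], [-7, -4, 15, 0], [-7, -4, 40, 0], [-7, -4, 40, 0], [-7, -4, 40, 0]])

```text
clock: 5.28
tool_pos: [0.495, -0.1212, 0.0829]
orientation: [[-0.997, -0.078, 0.001], [-0.078, 0.997, -0.0], [-0.001, -0.0, -1.0]]
wrist_force: [0.2, 0.2, -1.3]
grip_width: 0.0224
grasp_force: 69.0
```

```bash
python3 - <<'E'
from h import *
delta([.4928,-.1205,.047],1.648)
t=env.read_camera("top");s=env.read_camera("side")
f=lambda im,u,v,w,h,k:cv2.resize(im[v:v+h,u:u+w],None,fx=k,fy=k,interpolation=cv2.INTER_CUBIC)
cv2.imwrite("pics/g4.png",np.hstack([f(t,340,180,50,70,8),f(s,290,190,50,70,8)]))
E
```

```text
tcp [ 0.495  -0.1212  0.0829] t 5.275 yang 1.648 zax [ 0.001 -0.    -1.   ] j [-0.24  0.35 -0.43  0.79  0.   -0.32] F [ 0.2  0.2 -1.3] w 0.022368584972106982 g 69.02584075927734
delta [ 2.1  0.8 35.9] twist 0.0
```

View pics/g4.png

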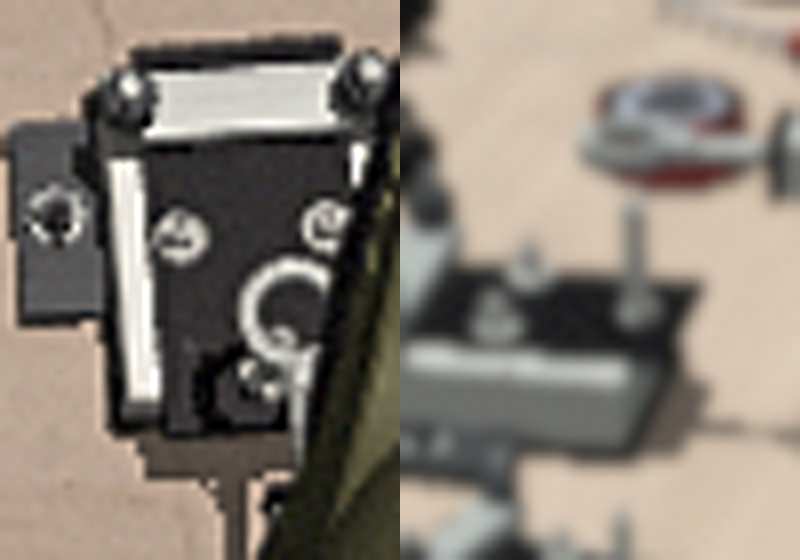

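The ring is just above the post: ring centre at top px (376.2,218.2) and side px (318.1,207.3). The post top is visible in the hole at (375.2,221.7), side px (319,215).

```bash
python3 - <<'E'
from h import *
s=env.observe();R=np.array(s['orientation'])
p,e=tri((376.2,218.2),(318.1,207.3));print("ring",p,e,R.T@(p-s['tool_pos'])*1000,on("top",376.2,218.2,.095))
q,e=tri((375.1,221.8),(290+(636.5-400)/8-.5,190+205/8-.5));print("post",q,e,on("top",375.1,221.8,.074))
print(R.T@(q-p)*1000)
E
```

```text
ring [ 0.60646261 -0.11304072  0.09046973] 0.0001765382238383486 [-111.44455259   -0.32241532   -6.91880508] [ 0.60521542 -0.11257429  0.095     ]
post [ 0.60400125 -0.11270883  0.06915294] 0.0007234065831944277 [ 0.60243476 -0.11227247  0.074     ]
[ 2.47039924  0.535205   21.31161056]
```

Emit:
carry_out(plan=[[2, 0.5, 0, 0], [2.5, 0.5, 6, 0], [2.5, 0.5, 14, 0], [2.5, 0.5, 24, 0], [2.5, 0.5, 24, 0]])

```text
clock: 6.0
tool_pos: [0.4906, -0.1207, 0.057]
orientation: [[-0.997, -0.077, -0.003], [-0.077, 0.997, 0.001], [0.003, 0.001, -1.0]]
wrist_force: [-0.9, -0.3, -0.6]
grip_width: 0.0227
grasp_force: 69.0
```

Emit:
carry_out(plan=[[0, 0, 6, 0], [0, 0, 12, 0], [0, 0, 12, 0], [0, 0, 12, 0]])

```text
clock: 6.5
tool_pos: [0.4918, -0.1209, 0.0463]
orientation: [[-0.997, -0.077, 0.0], [-0.077, 0.997, -0.0], [-0.0, -0.0, -1.0]]
wrist_force: [-0.7, 0.7, -0.7]
grip_width: 0.0227
grasp_force: 69.0
```

```bash
python3 - <<'E'
from h import *
delta([.4928,-.1205,.047],1.648)
t=env.read_camera("top");s=env.read_camera("side")
f=lambda im,u,v,w,h,k:cv2.resize(im[v:v+h,u:u+w],None,fx=k,fy=k,interpolation=cv2.INTER_CUBIC)
cv2.imwrite("pics/g5.png",np.hstack([f(t,350,180,45,70,8),f(s,300,190,55,70,8)]))
E
```

```text
tcp [ 0.4918 -0.1209  0.0463] t 6.5 yang 1.648 zax [ 0. -0. -1.] j [-0.24  0.38 -0.49  0.7   0.   -0.32] F [-0.7  0.7 -0.7] w 0.022736034483552568 g 69.02552247047424
delta [-1.   0.3 -0.7] twist 0.0
```

View pics/g5.png

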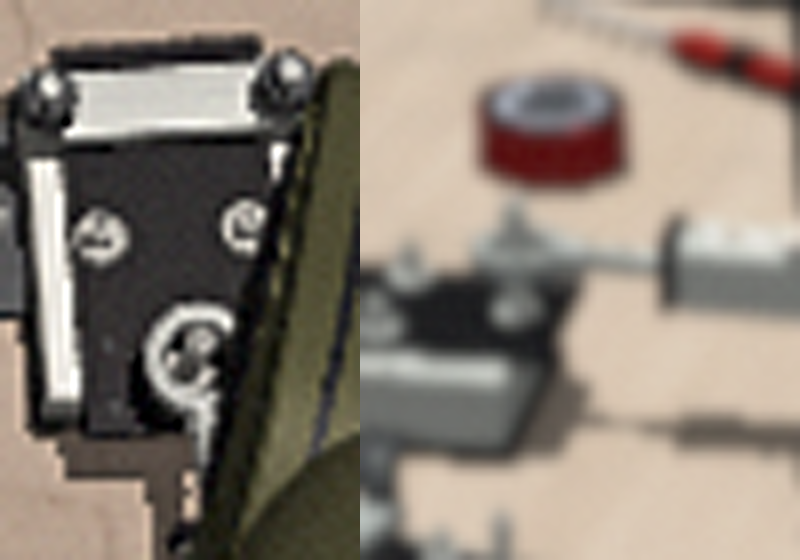

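The ring is down over the post (top crop ring about (195,355), post top about (203,340) inside it). In the side view the post tip stands out above the ring. Now the pull, in stages.

Emit:
carry_out(plan=[[5, 0, 0, 0], [10, 0, 0, 0], [15, 0, 0, 0], [20, 0, 0, 0], [25, 0, 0, 0]])

```text
clock: 7.22
tool_pos: [0.4685, -0.123, 0.0469]
orientation: [[-0.997, -0.077, 0.004], [-0.077, 0.997, -0.0], [-0.004, -0.0, -1.0]]
wrist_force: [7.4, 0.6, -2.7]
grip_width: 0.0226
grasp_force: 68.9
```

Emit:
carry_out(plan=[[0, 0, 0, 0], [0, 0, 0, 0], [0, 0, 0, 0]])

```text
clock: 7.6
tool_pos: [0.4686, -0.123, 0.0468]
orientation: [[-0.997, -0.077, 0.004], [-0.077, 0.997, -0.0], [-0.004, -0.0, -1.0]]
wrist_force: [5.6, 0.4, -2.6]
grip_width: 0.0224
grasp_force: 68.9
```

```bash
python3 -c "
from h import *
delta([.4918,-.1209,.0463],1.648)"
```

```text
tcp [ 0.4686 -0.123   0.0468] t 7.6 yang 1.648 zax [ 0.004 -0.    -1.   ] j [-0.26  0.35 -0.55  0.67  0.   -0.33] F [ 5.6  0.4 -2.6] w 0.022431599212290536 g 68.88580083847046
delta [-23.3   0.3   0.6] twist 0.0
```

Emit:
carry_out(plan=[[4, 0, 0, 0], [8, 0, 0, 0], [12, 0, 0, 0], [16, 0, 0, 0], [16, 0, 0, 0]])

```text
clock: 8.22
tool_pos: [0.4542, -0.1243, 0.0472]
orientation: [[-0.997, -0.078, 0.007], [-0.078, 0.997, 0.0], [-0.007, -0.0, -1.0]]
wrist_force: [9.4, 1.3, -4.7]
grip_width: 0.0225
grasp_force: 68.8
```

```bash
python3 - <<'E'
from h import *
delta([.4918,-.1209,.0463],1.648)
t=env.read_camera("top");s=env.read_camera("side")
f=lambda im,u,v,w,h,k:cv2.resize(im[v:v+h,u:u+w],None,fx=k,fy=k,interpolation=cv2.INTER_CUBIC)
cv2.imwrite("pics/g6.png",np.vstack([f(s,300,200,80,35,10),np.hstack([f(t,350,205,80,25,10)])]))
E
```

```text
tcp [ 0.4542 -0.1243  0.0472] t 8.225 yang 1.648 zax [ 0.007  0.    -1.   ] j [-0.27  0.33 -0.58  0.66  0.   -0.35] F [ 9.4  1.3 -4.7] w 0.022499669565795286 g 68.77060890197754
delta [-37.7   0.5   1.2] twist 0.0
```

View pics/g6.png

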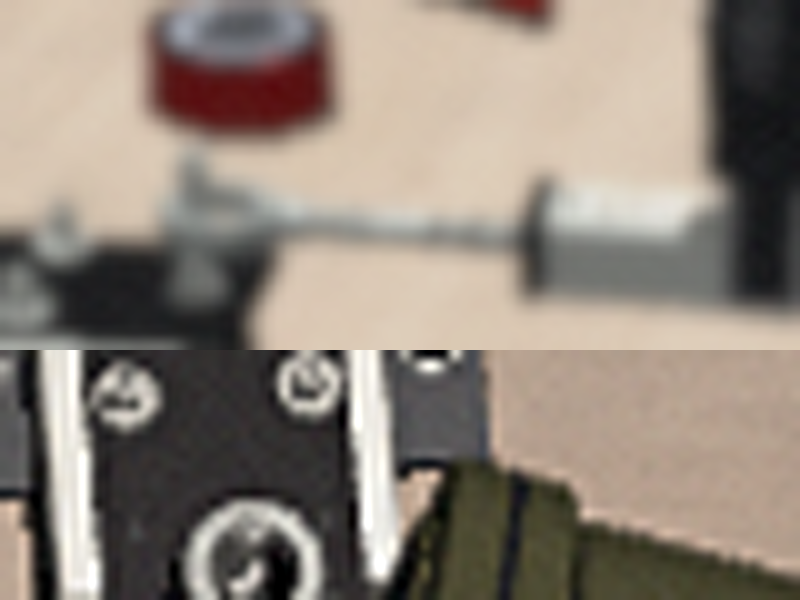

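The rod is partly out: mouth at side-crop (527,240), ring about (215,215). I'll read the ring marks from a profile along the rod.

```bash
cat > prof.py <<'E'
from h import *
s=env.observe();R=np.array(s['orientation'])
im=np.mean([cv2.cvtColor(env.read_camera("side"),cv2.COLOR_BGR2GRAY).astype(float) for _ in range(4)],0)
ax=-R[:,0]; b=s['tool_pos']-R[:,2]*.0085
ks=np.arange(58,120,1.5)
out=[]
for k in ks:
    u,v=proj("side",b+ax*k/1000)
    col=[cv2.getRectSubPix(im.astype(np.float32),(1,1),(float(u),float(v+dv)))[0,0] for dv in np.arange(-1.5,2,.5)]
    out.append((k,round(float(u),1),round(float(v),1),int(np.mean(col)),int(min(col))))
for o in out: print(*o)
E
python3 prof.py
```

```text
58.0 354.8 222.6 136 104
59.5 354.2 222.6 116 90
61.0 353.6 222.5 95 74
62.5 353.0 222.5 74 58
64.0 352.4 222.4 84 65
65.5 351.9 222.4 99 76
67.0 351.3 222.3 125 97
68.5 350.7 222.3 145 115
70.0 350.1 222.2 159 129
71.5 349.5 222.2 166 137
73.0 348.9 222.1 170 143
74.5 348.4 222.1 169 143
76.0 347.8 222.0 167 141
77.5 347.2 222.0 165 138
79.0 346.6 221.9 166 138
80.5 346.0 221.9 169 139
82.0 345.4 221.8 172 143
83.5 344.9 221.8 174 145
85.0 344.3 221.7 173 143
86.5 343.7 221.7 172 141
88.0 343.1 221.6 171 138
89.5 342.5 221.6 176 140
91.0 342.0 221.5 183 145
92.5 341.4 221.5 187 151
94.0 340.8 221.4 190 156
95.5 340.2 221.4 190 159
97.0 339.6 221.3 190 161
98.5 339.1 221.3 190 162
100.0 338.5 221.2 190 163
101.5 337.9 221.2 190 163
103.0 337.3 221.1 187 161
104.5 336.7 221.1 184 158
106.0 336.2 221.0 180 155
107.5 335.6 221.0 178 152
109.0 335.0 220.9 176 150
110.5 334.4 220.9 176 149
112.0 333.9 220.8 177 149
113.5 333.3 220.8 177 149
115.0 332.7 220.7 177 148
116.5 332.1 220.7 177 148
118.0 331.6 220.6 177 147
119.5 331.0 220.6 178 146
```

The marks dip at 77.5 and 87.5 mm (the 20 and 10 rings), with the mouth at about 65, so the rod is at about 32.5 mm. Force gives about 33 and the distance moved also about 33. Pulling about 7 mm more.

Emit:
carry_out(plan=[[3, 0, 0, 0], [5, 0, 0, 0], [7, 0, 0, 0], [7, 0, 0, 0], [7, 0, 0, 0]])

```text
clock: 9.15
tool_pos: [0.4482, -0.1249, 0.0474]
orientation: [[-0.997, -0.078, 0.008], [-0.078, 0.997, 0.0], [-0.008, -0.001, -1.0]]
wrist_force: [10.1, 1.1, -5.7]
grip_width: 0.0221
grasp_force: 68.7
```

```bash
python3 - <<'E'
from h import *
delta([.4918,-.1209,.0463],1.648)
E
python3 prof.py | awk '$1<106'
```

```text
tcp [ 0.4482 -0.1249  0.0474] t 9.15 yang 1.649 zax [ 0.008  0.    -1.   ] j [-0.27  0.32 -0.59  0.65  0.   -0.35] F [10.1  1.1 -5.7] w 0.02214402045101212 g 68.72711777687073
delta [-43.7   0.6   1.4] twist 0.001
58.0 357.2 222.7 137 107
59.5 356.6 222.7 117 93
61.0 356.0 222.6 92 76
62.5 355.4 222.6 84 66
64.0 354.9 222.5 85 65
65.5 354.3 222.5 114 88
67.0 353.7 222.4 142 112
68.5 353.1 222.4 168 138
70.0 352.5 222.3 179 148
71.5 351.9 222.3 184 154
73.0 351.3 222.2 180 149
74.5 350.8 222.2 176 145
76.0 350.2 222.1 172 142
77.5 349.6 222.1 171 143
79.0 349.0 222.0 172 145
80.5 348.4 222.0 170 144
82.0 347.8 221.9 168 141
83.5 347.3 221.9 165 136
85.0 346.7 221.8 166 135
86.5 346.1 221.8 169 136
88.0 345.5 221.7 174 140
89.5 344.9 221.7 179 144
91.0 344.4 221.6 178 143
92.5 343.8 221.6 177 141
94.0 343.2 221.5 176 137
95.5 342.6 221.5 179 141
97.0 342.0 221.4 184 147
98.5 341.4 221.4 188 153
100.0 340.9 221.3 191 159
101.5 340.3 221.3 191 161
103.0 339.7 221.2 191 163
104.5 339.1 221.2 191 164
```

The dips moved to 84 and 94 mm, so the rod is at about 39 mm (distance moved gives 38.7 mm). That puts the broad mark at the mouth, and the gauge is at rest and level, so I'm handing in.

```bash
python3 -c "
from rig import env
print(env.job_done())"
```

```text
the job is handed in; nothing more can be done
None
```

The job is handed in (no verdict was shown): the gauge is gripped level and clear of the table, its ring is round the tall standoff, and the rod is out about 39 mm by my measurements, with the broad mark at the mouth of the barrel.

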